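Change over and clamp the bottles in a shaker

TASK

Get the shaker ready for its next run: take the white filler block out of its channel and set it down on the middle of the black rubber mat, then stand every yellow bottle with a black cap that is out on the bench upright in a single row in the shaker's channel (back the jaw off with the T-handle if it leaves too little room), and swing the bar at the front of the channel fully in against its stop. After that turn the T-handle clockwise until the jaw meets the bottles and the rising resistance shows that the row is clamped, with the sprung pad visibly pushed in, and let go of everything. Leave the other things on the bench alone.

Things in the scene. Friction and masses are not known exactly. Their poses are not given: they have to be found in the camera images.
- shaker: low white and aluminium shaker table, fixed, 92 x 224 x 40 mm (x, y, z), its vise on top. Origin at its underside below the channel's middle line. y runs along the channel from the end wall (-y) to the T-handle (+y); the fixed fence is on the +x side, the swing bar on the -x side. Gearbox 50 x 24 mm at y = 0.088 to 0.112, top at z = 0.085. Stop pin for the bar at (-0.0205, 0.080).
- channel_end (a point): foot of the end wall's inner face, on the channel's middle line, at (0, -0.098, 0.040) in the shaker's frame, same axes. The channel's flat floor (deck) is at this height and runs to +y. The fence's inner face is at x = +0.0255; with the bar shut the channel is 51 mm wide, centred on x = 0. Fence, end wall and bar stand only 26 mm above the deck.
- swing_bar (a joint): rad; angle of the swing bar about its upright pivot pin. 0 = fully shut against the stop, parallel to the fence; positive = open, its free end swung out toward the shaker's -x side; at most 0.6. It stays where it is left (about 2 N at its end moves it).
- bar_pivot (a point): on the upright pivot axis of the swing bar, at (-0.0305, -0.103, 0.085) in the shaker's frame (no part stands higher than z = 0.07 here)
- bar_tip (a point): on the axis of the upright black push post near the free end of the swing bar, 160 mm from the pivot, at z = 0.085. The post is 12 mm in diameter, from z = 0.063 to z = 0.109; the bar below it is 10 mm thick and spans z = 0.046 to 0.064.
- t_handle (a joint): rad; turn of the T-handle about its upright axis, 0 = jaw fully backed off, positive = clockwise seen from above = tightening, range 0 to 10.6. Each rad moves the jaw 7.5 mm. Friction about 0.12 N m holds it where it is left; the pad's spring adds up to 0.11 N m.
- t_grip (a point): middle of the cross bar of the T-handle, on its turning axis, at (0, 0.100, 0.112) in the shaker's frame. The cross bar is 66 x 12 x 16 mm (long, thick, high), its long side along this point's x axis; 18 mm below its underside is the gearbox.
- jaw (a joint): m; how far the jaw has moved from fully back toward the end wall (0 to 0.080)
- pad (a joint): m; how far the jaw's sprung rubber pad is pushed into the jaw: 0 = free, 0.010 = bottomed; spring 1.5 N per mm. It is pushed in only when the row of bottles is squeezed against the end wall; 0.003 or more is clamped.
- pad_face (a point): centre of the rubber pad's face (28 x 30 mm), which faces the end wall; with the jaw fully back it is at y = 0.062 in the shaker's frame, 160 mm from the end wall
- bottle_0_mid (a point): yellow plastic bottle with a black cap, 48 mm in diameter, 102 mm tall, 0.06 to 0.1 kg; this point is on its axis half-way up (51 mm); z axis along the bottle. Straight-sided up to 68 mm; cap 38 mm wide from 78 mm up. May be absent.
- bottle_0: the same bottle; origin at the centre of its underside
- bottle_1_mid (a point): yellow plastic bottle with a black cap, 48 mm in diameter, 102 mm tall, 0.06 to 0.1 kg; this point is on its axis half-way up (51 mm); z axis along the bottle. Straight-sided up to 68 mm; cap 38 mm wide from 78 mm up. May be absent.
- bottle_1: the same bottle; origin at the centre of its underside
- bottle_2_mid (a point): yellow plastic bottle with a black cap, 48 mm in diameter, 102 mm tall, 0.06 to 0.1 kg; this point is on its axis half-way up (51 mm); z axis along the bottle. Straight-sided up to 68 mm; cap 38 mm wide from 78 mm up. May be absent.
- bottle_2: the same bottle; origin at the centre of its underside
- filler_grip (a point): white plastic filler block, 44 x 60 x 30 mm (x, y, z) with an upright grip rib on top, 12 x 44 mm, from z = 30 to 64 mm; 0.25 kg; in the shaker's channel at the start, rib along the channel. This point is in the middle of the rib, 50 mm above the block's underside; x across the rib.
- filler: the same filler block; origin at the centre of its underside
- support_rod (a point): nearest upright rod of the fixed support stand behind the shaker, 14 mm thick, up to z = 0.65; its flat foot plate reaches from here about 0.16 m farther back. Keep the hand and arm clear of it.
- titration_rod (a point): nearest upright tube of the fixed titration stand to the right, up to z = 0.72; its arms and clamps, from z = 0.47 to 0.59, reach forward to x = 0.50 and spread to y = -0.14. The arm starts to the right of it: draw the arm back toward the base to pass in front of it.
- mat: thin black rubber mat, 90 x 80 x 2 mm, fixed in the front left corner of the bench, behind an upright aluminium edge guard 42 mm high (at y = 0.37 and x = 0.287); origin at its centre, at the bench top (its upper face is at z = 0.002)
- weigh: glass weighing bottle, 37 mm wide, 51 mm tall, a bystander; origin at the centre of its underside

How it is judged:
On the way, in this order (a step that is already met when the one before it is completed fails the run):
1. the filler block is parked on the mat, all yellow bottles stand in the channel and the swing bar is fully shut, the pad not yet pressed (x of bottle_0_mid in the frame of shaker between -0.01 and 0.01 m and y of bottle_0_mid in the frame of shaker between -0.085 and 0.06 m and z of bottle_0_mid in the frame of shaker between 0.08 and 0.102 m and angle between each of bottle_0, bottle_1, bottle_2's own z axis and vertical below 0.12 rad and x of bottle_1_mid in the frame of shaker between -0.01 and 0.01 m and y of bottle_1_mid in the frame of shaker between -0.085 and 0.06 m and z of bottle_1_mid in the frame of shaker between 0.08 and 0.102 m and x of bottle_2_mid in the frame of shaker between -0.01 and 0.01 m and y of bottle_2_mid in the frame of shaker between -0.085 and 0.06 m and z of bottle_2_mid in the frame of shaker between 0.08 and 0.102 m and horizontal distance between filler and mat below 0.025 m and height (world z) of filler below 0.012 m and angle between filler's own z axis and vertical below 0.1 rad and value of joint swing_bar below 0.035 rad and value of joint pad below 0.0015 m), for 0.2 s.
2. the row is clamped: the pad is pushed in by 3 mm or more (x of bottle_0_mid in the frame of shaker between -0.01 and 0.01 m and y of bottle_0_mid in the frame of shaker between -0.085 and 0.06 m and z of bottle_0_mid in the frame of shaker between 0.08 and 0.102 m and angle between each of bottle_0, bottle_1, bottle_2's own z axis and vertical below 0.12 rad and x of bottle_1_mid in the frame of shaker between -0.01 and 0.01 m and y of bottle_1_mid in the frame of shaker between -0.085 and 0.06 m and z of bottle_1_mid in the frame of shaker between 0.08 and 0.102 m and x of bottle_2_mid in the frame of shaker between -0.01 and 0.01 m and y of bottle_2_mid in the frame of shaker between -0.085 and 0.06 m and z of bottle_2_mid in the frame of shaker between 0.08 and 0.102 m and horizontal distance between filler and mat below 0.025 m and height (world z) of filler below 0.012 m and angle between filler's own z axis and vertical below 0.1 rad and value of joint swing_bar below 0.035 rad and value of joint pad above 0.003 m), for 0.3 s.
At the end, for the whole second after the job is handed in: Filler block flat on the mat, within 25 mm of its middle; every yellow bottle upright (0.12 rad) on the deck within 10 mm of the channel's middle line; all at rest; bar within 0.035 rad of its stop; sprung pad still pushed in by 3 mm or more (all of step 2 and linear speed of each of bottle_0, bottle_1, bottle_2, filler below 0.02 m/s); the robot touches nothing.
It fails at once if the glass weighing bottle is pushed more than 30 mm (distance of weigh from where it was at the start of the episode above 0.03 m).
Of bottle_0, bottle_1, bottle_2 only 2 to 3 are there at a start; the rules pass over those that are not, and their reading is None.
At some moment in a run one of filler may be knocked a few centimetres aside while the robot is not near it.
It also fails if it takes over 210 s, if anything falls off the work surface, if the arm or the gripper's body presses on something with over 40 N, if the wrist force passes 120 N, or if a joint passes its speed limit or range.

ROBOT

A 6-joint arm with a two-finger parallel gripper is mounted at the origin on a cart in front of the work surface, level with it; the furniture and walls round the work are solid. World frame = base frame: x ahead of the robot, y to its left, z up, the work surface at z = 0. Lengths are in m, angles in rad, forces in N, time in s.
With the tool pointing down it reaches from about 0.3 to 0.75 m from the base axis. Payload 8.5 kg.
Tool frame: the origin (TCP) lies midway between the tips of the shut fingers; the grasp point (between the pads) lies 19 mm behind it (ctrl.grasp_offset is the distance from the TCP to the grasp point, in m); z points along the fingers, y is the line along which they close (so a half turn about z gives the same grasp; the last joint's range is limited). The gripper opens to 85 mm and grips with 20 to 120 N. Pads are 22 mm wide; open, the fingers measure 114 mm over their backs; the gripper's body (76 mm by 85 mm) begins 54 mm behind the grasp point. The pads swing forward as they close: fully open they stand 13 mm farther back than shut.
Start: joints at [-1.538, 0.381, 1.297, -0, 1.464, -0.215], TCP at [0.135, -0.533, 0.231] pointing down, gripper open.
Joint ranges: [-3.11, 3.11], [-0.89, 2.33], [0.22, 2.48], [-1.42, 4.56], [0.17, 2.85], [-2.88, 2.88]. Speed limits (rad/s): [2.39, 2.39, 3.14, 3.14, 3.14, 3.14].

INTERFACE

Orientations are given as a rotation vector (axis times angle).
In Python, from station import ctrl gives the robot as it stands. Calls block until the motion is done:
- ctrl.reach(position, orientation): joint-space move of the TCP to a pose.
- ctrl.movel(position, ori=None, max_speed=0.15, max_force=None): straight line of the TCP; ori=None keeps the orientation; max_speed is the mean speed in m/s. With max_force (N) it stops when the force on the tool has changed by that much, and returns True; else False.
- ctrl.set_joints(angles): joint-space move.
- ctrl.grip(opening, grip_force=None): finger opening in m; grip_force is the grip in N (None keeps the last); returns when the fingers have stopped.
- ctrl.hold(seconds).
- ctrl.ik(position, orientation): joint angles nearest the present ones, or None.
- ctrl.observe(): the state.
- ctrl.read_camera(name): name is "scene" or "top" or "wrist"; returns a dict with "color" (480x640x3 uint8, blue, green, red), "vertical_fov" (degrees; the focal length in pixels is half the picture's height over the tangent of half this angle, whatever the lens; pixels are square), "cx", "cy" (the principal point, pixels), "R" (3x3) and "t" (3): a world point X has camera coordinates R X + t; the wrist camera has in their place "hand_eye" (4x4, takes a point from camera to tool coordinates, whose origin is the TCP and whose axes are the flange's). Camera axes: x right, y down, z forward; pixel columns grow to the right and rows downward; lengths in m; the calibration is good to about 2 mm. A picture is of the moment at which its call begins: read the wrist's pose just before it. There is no depth.
A pose or a line that the arm cannot do raises ctrl.MotionError and nothing moves.
- ctrl.sign_off(): hands the job in; it is judged then, once.
Trained networks look in a picture, given as the dict that the camera call returned (one of the last four; its "shot" number tells which), for a name from the list of things; names that differ only in an ending like _2 or _b are one class to them, and where a whole thing is asked for, a point or a joint stands for the part that bears it (a point fixed in the world has none). Each returns a list of dicts, best first, with "conf" (0 to 1); they miss things now and then, are a little off and sometimes report something else, mostly with a low value. They report only what shows in the picture. A call takes as long as a camera call.
- ctrl.find_in(label, picture): "location" ([x, y, z] in m, in the coordinates of the camera as it stood for that picture, good to about 4 mm: the middle of the surface that is visible of it).
- ctrl.silhouettes(label, picture): "pixels" (480x640 bool, what is visible of it).
The state is a dict: "time": time; "joints": joint angles; "joint_vel": joint speeds; "effort": joint torques, N m; "tcp_pos": TCP position; "orientation": TCP orientation; "force": force on the tool from outside, world axes, zero at the start; "ft_torque": the same for the moment, N m; "opening": finger opening in m; "grip_force": force on a finger pad.
Only numpy, scipy, OpenCV 4.12 (cv2) and the standard library are available. Lean on these libraries where they do the work, as an engineer would, in place of code of your own. Each camera call takes 0.05 s, during which the arm holds its last target. There are 200 camera calls.

## Working session

There is one attempt and no reset: what is moved stays moved. The work goes in short steps, each a Python script; the robot and the scene stay as the last script left them, time stands still between calls to the robot, and variables do not carry over. Pictures are saved under pics/ and viewed, at most 14 in all, crops included, and the job is handed in when it is done.

```bash
mkdir -p pics; ls
cat > h.py <<'E'
import numpy as np, cv2
from scipy.spatial.transform import Rotation as Ro
from station import ctrl
def cam(name):
    o=ctrl.observe(); p=ctrl.read_camera(name)
    if name=="wrist":
        T=np.eye(4);T[:3,:3]=Ro.from_rotvec(o["orientation"]).as_matrix();T[:3,3]=o["tcp_pos"]
        p["M"]=T@np.array(p["hand_eye"])
    else:
        M=np.eye(4);R=np.array(p["R"]);M[:3,:3]=R.T;M[:3,3]=-R.T@np.array(p["t"]);p["M"]=M
    p["f"]=240/np.tan(np.radians(p["vertical_fov"])/2)
    return p
def w(p,X): return p["M"][:3,:3]@np.array(X)+p["M"][:3,3]
def find(p,l): return [(round(d["conf"],2),np.round(w(p,d["location"]),4)) for d in ctrl.find_in(l,p)]
def ray(p,u,v,z):
    d=p["M"][:3,:3]@np.array([(u-p["cx"])/p["f"],(v-p["cy"])/p["f"],1]);c=p["M"][:3,3]
    return c+d*(z-c[2])/d[2]
def proj(p,X):
    q=p["M"][:3,:3].T@(np.array(X)-p["M"][:3,3]);return q[:2]/q[2]*p["f"]+[p["cx"],p["cy"]]
def down(a): # tool z down, tool y (closing line) along world angle a
    y=np.array([np.cos(a),np.sin(a),0]);z=np.array([0,0,-1.]);x=np.cross(y,z)
    return Ro.from_matrix(np.c_[x,y,z]).as_rotvec()
E
python3 - <<'E'
from h import *
for n in("scene","top"):
    p=cam(n);cv2.imwrite(f"pics/{n}0.png",p["color"]);print(n,p["M"][:3,3].round(3),p["M"][:3,2].round(2))
    for l in["shaker","swing_bar","bar_tip","t_handle","t_grip","pad_face","jaw","bottle_0","filler","filler_grip","support_rod","titration_rod","mat","weigh"]:
        try:print(l,find(p,l))
        except Exception as e:print(l,e)
o=ctrl.observe();print(o["time"],o["opening"],o["joints"])
E
```

```text
pics
scene [0.789 0.618 0.758] [-0.38 -0.5  -0.78]
shaker [(0.92, array([0.4429, 0.1766, 0.0458]))]
swing_bar [(0.84, array([0.4003, 0.1445, 0.0627]))]
bar_tip [(0.79, array([0.4018, 0.1423, 0.0666]))]
t_handle [(0.74, array([0.4095, 0.2428, 0.1155])), (0.57, array([0.3969, 0.1447, 0.0658]))]
t_grip [(0.68, array([0.4075, 0.2426, 0.1188]))]
pad_face [(0.47, array([0.4315, 0.2006, 0.0691])), (0.26, array([0.4387, 0.1768, 0.0441]))]
jaw [(0.55, array([0.426 , 0.2093, 0.0717]))]
bottle_0 [(0.77, array([0.5027, 0.3117, 0.0995])), (0.72, array([0.6413, 0.3104, 0.0727])), (0.33, array([0.4314, 0.1988, 0.0669]))]
filler [(0.6, array([0.4869, 0.1157, 0.0681])), (0.26, array([0.4256, 0.2056, 0.0716]))]
filler_grip [(0.72, array([0.483 , 0.1137, 0.0716])), (0.57, array([0.4485, 0.1764, 0.0409])), (0.42, array([0.4319, 0.2018, 0.0698]))]
support_rod it knows: bar_pivot, bar_tip, bottle, bottle_0_mid, bottle_1_mid, bottle_2_mid, channel_end, filler, filler_grip, jaw, mat, pad, pad_face, shaker, swing_bar, t_grip, t_handle, weigh
titration_rod it knows: bar_pivot, bar_tip, bottle, bottle_0_mid, b
[... 762 characters left out ...]
[0.4906, 0.3119, 0.1019])), (0.62, array([0.4081, 0.237 , 0.1232]))]
filler []
filler_grip []
support_rod it knows: bar_pivot, bar_tip, bottle, bottle_0_mid, bottle_1_mid, bottle_2_mid, channel_end, filler, filler_grip, jaw, mat, pad, pad_face, shaker, swing_bar, t_grip, t_handle, weigh
titration_rod it knows: bar_pivot, bar_tip, bottle, bottle_0_mid, bottle_1_mid, bottle_2_mid, channel_end, filler, filler_grip, jaw, mat, pad, pad_face, shaker, swing_bar, t_grip, t_handle, weigh
mat [(0.78, array([0.3421, 0.3155, 0.004 ]))]
weigh [(0.62, array([0.3152, 0.2126, 0.038 ]))]
1.3 0.08550505162810504 [-1.53829955e+00  3.80604019e-01  1.29741247e+00  1.63528123e-05
  1.46361262e+00 -2.15280262e-01]
```

View pics/scene0.png

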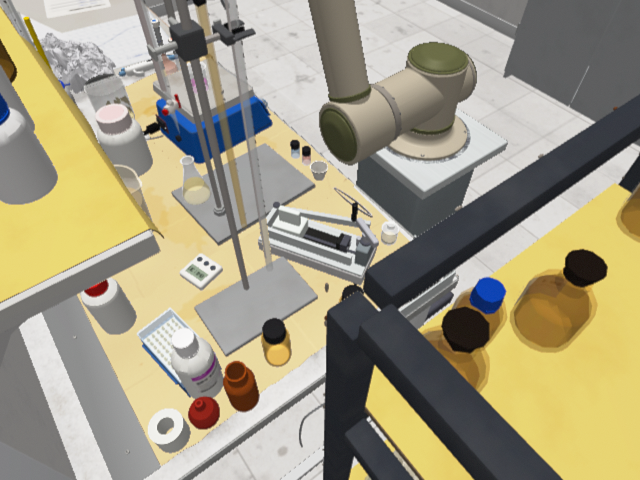

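View pics/top0.png

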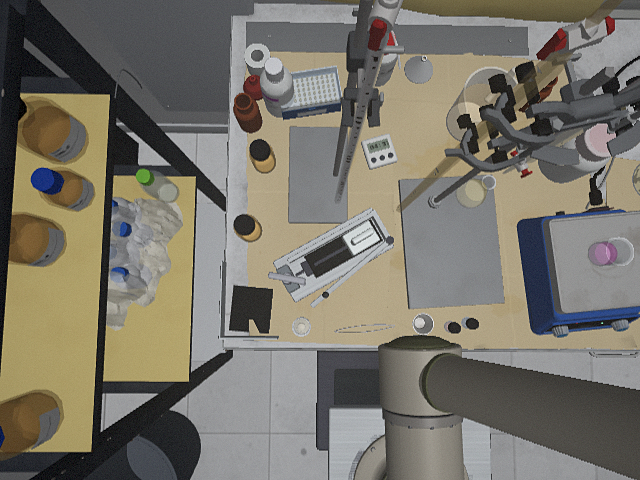

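The top view shows two yellow, black-capped bottles at (262,155) and (247,228). The filler is in the channel at (360,238), the bar is open with its post at about (325,297), and the T-handle is at (290,278). The mat is at (250,310) and the weighing bottle at (301,327). I'll zoom in to fit the shaker's pose.

Run:
```python
from h import *
im=cv2.imread("pics/top0.png")[195:345,225:405]
cv2.imwrite("pics/topz.png",cv2.resize(im,None,fx=4,fy=4,interpolation=cv2.INTER_CUBIC))
p=cam("top")
s=ctrl.silhouettes("shaker",p)
m=s[0]["pixels"];print(s[0]["conf"],m.sum())
c=cv2.findContours(m.astype(np.uint8),0,2)[0];c=max(c,key=cv2.contourArea)
print(cv2.boxPoints(cv2.minAreaRect(c)))
for l in("bottle","mat","weigh","bar_tip","t_grip"):
    for d in ctrl.silhouettes(l,p):
        v,u=np.nonzero(d["pixels"]);print(l,round(d["conf"],2),u.mean().round(1),v.mean().round(1),u.min(),u.max(),v.min(),v.max())
for q in[(262,155),(247,228)]:print(ray(p,*q,.102))
print(ray(p,250,310,0))
```

```text
0.83 5129
[[262.30853 268.63022]
 [365.91907 198.17506]
 [399.9563  248.22977]
 [296.34576 318.68494]]
bottle 0.7 247.4 228.2 234 261 214 242
bottle 0.62 262.0 156.3 249 275 139 173
mat 0.83 250.9 308.6 230 272 286 333
weigh 0.83 300.9 326.8 292 310 317 336
bar_tip 0.69 349.0 274.0 311 388 241 306
t_grip 0.53 286.7 278.1 268 305 272 284
t_grip 0.2 349.1 274.0 311 387 241 306
[0.62843388 0.28893112 0.102     ]
[0.49286407 0.31333021 0.102     ]
[0.34149031 0.31849054 0.        ]
```

View pics/topz.png

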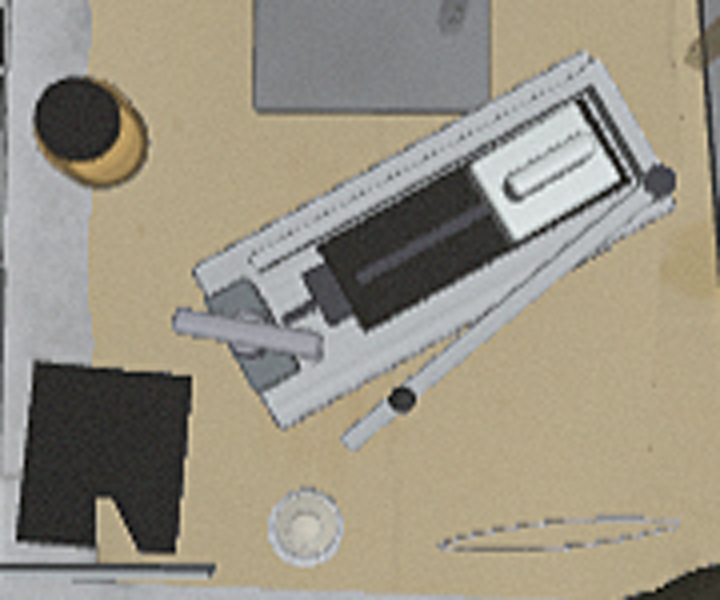

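The zoom gives these pixels: pivot pin (389.8,240.5), post top (325.8,294.5), handle centre (287,278.3), and the four corners of the table. I'll fit the pose, then draw the arm back, swing it over and look from close by.

Run:
```python
from h import *
from scipy.optimize import least_squares
p=cam("top")
P=[((0,.1,.12),(287,278.25)),((-.0305,-.103,.07),(389.75,240.5)),((.046,.112,.04),(273.75,262)),((-.046,.112,.04),(295.75,302)),((-.046,-.112,.04),(393.75,246.75)),((.046,-.112,.04),(371.25,208.75))]
def T(s,X):
    c,n=np.cos(s[2]),np.sin(s[2]);return np.array([s[0]+c*X[0]-n*X[1],s[1]+n*X[0]+c*X[1],X[2]])
f=lambda s:np.concatenate([proj(p,T(s,X))-u for X,u in P])
r=least_squares(f,[.44,.17,.3],loss="soft_l1");s=r.x;print("shaker",s,f(s).round(1))
def inv(q):
    d=np.array(q[:2])-s[:2];c,n=np.cos(s[2]),np.sin(s[2]);return np.round([c*d[0]+n*d[1],-n*d[0]+c*d[1]],4)
post=inv(ray(p,325.75,294.5,.109));print("post",post,"ang",np.arctan2(-(post[0]+.0305),post[1]+.103))
print("filler",inv(ray(p,225+553/4,195+167/4,.104)),"pad",inv(ray(p,225+322/4,195+290/4,.07)))
print("rods",ray(p,432,203,0),ray(p,337,200,0))
a=ray(p,225+173/4,195+318/4,.12)-ray(p,225+322/4,195+345/4,.12);print("handle yaw world",np.arctan2(a[1],a[0]))
ctrl.reach([0.03,-0.34,0.30],down(1.57+0.0) if 0 else ctrl.observe()["orientation"])
q=list(ctrl.observe()["joints"]);print(np.round(q,2))
q[0]=0.5;ctrl.set_joints(q)
o=ctrl.observe();print(o["tcp_pos"],np.round(o["joints"],2),o["time"],o["force"])
```

```text
shaker [0.45146863 0.15282842 0.52129015] [-0.5  0.3  0.4 -0.1 -1.8 -0.1 -0.6  1.6  1.9 -0.1  0.9 -2.8]
post [-0.0584  0.0535] ang 0.17642134087282807
filler [-0.0013 -0.057 ] pad [0.0032 0.061 ]
rods [ 0.562075   -0.04980916  0.        ] [0.56614094 0.14570121 0.        ]
handle yaw world 1.3997405505140408
[-1.83 -0.05  1.64  0.    1.55 -0.51]
[0.225996   0.25695155 0.29989688] [ 0.5  -0.05  1.64  0.    1.55 -0.51] 5.2083 [ 0.204626   -0.00376707  0.72789291]
```

```bash
cat >> h.py <<'E'
S=np.array([0.45146863,0.15282842,0.52129015])
import json,os
if os.path.exists("S.json"):S=np.array(json.load(open("S.json")))
def Tw(X):
    c,n=np.cos(S[2]),np.sin(S[2]);return np.array([S[0]+c*X[0]-n*X[1],S[1]+n*X[0]+c*X[1],X[2]])
def Ts(q):
    d=np.array(q[:2])-S[:2];c,n=np.cos(S[2]),np.sin(S[2]);return np.round([c*d[0]+n*d[1],-n*d[0]+c*d[1],q[2]],4)
E
python3 - <<'E'
from h import *
ctrl.reach([0.40,0.2,0.36],down(S[2]))
print(np.round(ctrl.observe()["joints"],2))
p=cam("wrist");cv2.imwrite("pics/w1.png",p["color"]);print(p["M"][:3,3],p["M"][:3,2],p["vertical_fov"])
for l in["shaker","bar_tip","t_grip","pad_face","bottle","filler_grip","mat","weigh"]:print(l,find(p,l))
E
```

```text
[ 0.2   0.13  1.28  0.    1.73 -0.32]
[0.36572372 0.25854121 0.50205976] [ 0.13150123 -0.2277908  -0.9647895 ] 64.19147903846493
shaker [(0.67, array([0.4338, 0.1724, 0.0413])), (0.17, array([0.4042, 0.2446, 0.1224]))]
bar_tip []
t_grip [(0.84, array([0.4003, 0.2418, 0.1233]))]
pad_face [(0.49, array([0.423 , 0.1949, 0.0733])), (0.21, array([0.4298, 0.1752, 0.0424]))]
bottle [(0.92, array([0.626 , 0.288 , 0.0749])), (0.78, array([0.49  , 0.314 , 0.0944]))]
filler_grip [(0.73, array([0.4794, 0.1111, 0.0706]))]
mat [(0.89, array([0.3356, 0.3188, 0.0025]))]
weigh [(0.95, array([0.3088, 0.2173, 0.0361]))]
```

View pics/w1.png

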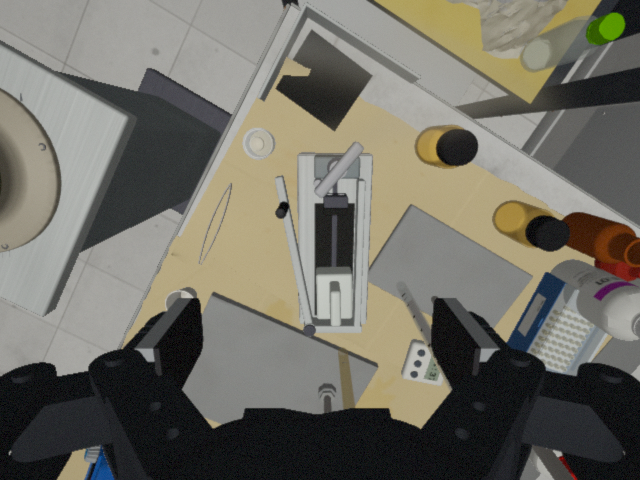

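The wrist view shows both bottles at (447,146) and (530,225), plus the shaker with its handle at (340,168), pivot (310,330) and post (283,210). The pad is fully back, so there is room enough. I'll refine the pose from this view and average it with the first fit.

Run:
```python
from h import *
from scipy.optimize import least_squares
p=cam("wrist");g=p["color"]
P=[((0,.1,.12),(340,168)),((-.0305,-.103,.07),(310,330)),((.046,.112,.04),(372,154)),((-.046,.112,.04),(299,154)),((.046,-.112,.04),(361,331))]
def T(s,X):
    c,n=np.cos(s[2]),np.sin(s[2]);return np.array([s[0]+c*X[0]-n*X[1],s[1]+n*X[0]+c*X[1],X[2]])
f=lambda s:np.concatenate([proj(p,T(s,X))-u for X,u in P])
s=least_squares(f,S,loss="soft_l1").x;print(s,f(s).round(1))
s2=(s+S)/2
for X in[(.0255,-.098,.066),(.0255,.08,.066),(.046,.112,.04),(-.046,.112,.04),(.046,-.112,.04),(-.046,-.112,.04),(0,.1,.12),(-.0305,-.103,.07)]:
    u=proj(p,T(s2,X));cv2.circle(g,tuple(int(round(a)) for a in u),2,(0,0,255),-1)
print("mat",ray(p,324,80,.002))
json.dump(list(s2),open("S.json","w"))
cv2.imwrite("pics/w1f.png",cv2.resize(g[130:350,240:420],None,fx=2.7,fy=2.7,interpolation=cv2.INTER_CUBIC))
for l in("mat","bottle","weigh"):
    for d in ctrl.silhouettes(l,p):
        v,u=np.nonzero(d["pixels"]);m=cv2.minAreaRect(np.c_[u,v].astype(np.float32));print(l,round(d["conf"],2),m,ray(p,*m[0],0.002))
```

```text
[0.45163363 0.15372865 0.50448889] [-0.1  2.  -2.2  0.1  3.1  0.4 -1.8 -0.9  4.5 -5. ]
mat [0.34252298 0.31926788 0.002     ]
mat 0.7 ((336.70867919921875, 168.21023559570312), (18.145910263061523, 66.96782684326172), 35.753883361816406) [0.40997394 0.23585528 0.002     ]
mat 0.56 ((321.76922607421875, 79.84615325927734), (76.54862976074219, 72.66571807861328), 33.690067291259766) [0.3400813  0.31806569 0.002     ]
bottle 0.62 ((445.0, 146.0), (44.0, 62.0), 90.0) [0.51518333 0.32840347 0.002     ]
bottle 0.59 ((529.310302734375, 225.72413635253906), (79.47760772705078, 41.59575653076172), 21.801406860351562) [0.67332798 0.29916953 0.002     ]
bottle 0.52 ((337.0000305175781, 168.50001525878906), (19.091880798339844, 67.17514038085938), 45.0) [0.41048823 0.23572518 0.002     ]
weigh 0.88 ((257.7500305175781, 142.25001525878906), (32.526912689208984, 30.405588150024414), 45.0) [0.30661767 0.21393427 0.002     ]
```

View pics/w1f.png

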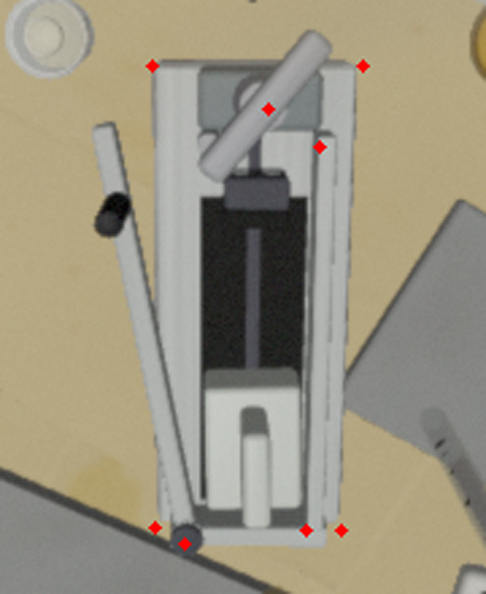

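The projected marks fit the handle, pivot and fence to within 1–2 mm. Next is the filler.

Run:
```python
from h import *
p=cam("wrist");a=ray(p,240+256/2.7,130+468/2.7,.104);print("rib",Ts(a),S)
ys=(-.057+Ts(a)[1])/2; xs=(-.001+Ts(a)[0])/2
g=Tw((xs,ys,0));R=down(S[2])
ctrl.reach([g[0],g[1],.20],R)
ctrl.movel([g[0],g[1],.077],max_force=12,max_speed=.08)
o=ctrl.observe();print(o["tcp_pos"],o["force"])
ctrl.grip(0,grip_force=40);o=ctrl.observe();print("opening",o["opening"],o["grip_force"])
z0=o["tcp_pos"][2]
ctrl.movel([g[0],g[1],.21],max_speed=.1)
ctrl.reach([.341,.3185,.21],R)
o=ctrl.observe();print(o["force"],o["opening"],o["time"])
p=cam("scene");cv2.imwrite("pics/s2.png",p["color"])
print(ctrl.movel([.341,.3185,.044],max_speed=.1,max_force=15),ctrl.movel([.341,.3185,.034],max_speed=.02,max_force=6))
o=ctrl.observe();print(o["tcp_pos"],o["force"],z0)
ctrl.grip(.035);ctrl.movel([.341,.3185,.30],max_speed=.15)
p=cam("top");print(find(p,"filler"),find(p,"filler_grip"))
cv2.imwrite("pics/t2.png",cv2.resize(p["color"][180:360,220:420],None,fx=3,fy=3))
```

```text
rib [ 1.00e-04 -5.02e-02  1.04e-01] [0.45155113 0.15327854 0.51288952]
[0.47765799 0.10635671 0.07736578] [ 0.38431647 -0.64816255 -0.50356312]
opening 0.011480114111255494 39.57360863685608
[-0.00382173 -0.6107069  -2.11540785] 0.011158086035316792 12.3417
False True
[0.34130416 0.31865756 0.0389478 ] [-0.75069272 -0.90699559  4.30508741] 0.07713716184147014
[(0.86, array([0.3505, 0.2623, 0.0312])), (0.58, array([0.6272, 0.2957, 0.0848]))] [(0.61, array([0.3535, 0.2658, 0.0329]))]
```

View pics/t2.png

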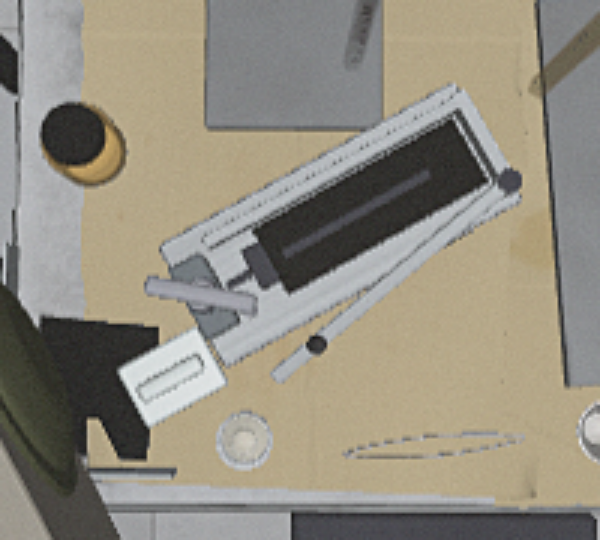

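The filler was knocked off the mat after I placed it; its rib is now at crop (171,379). I'll regrasp it near the top of the rib, so the hand clears the T-handle, and put it back.

Run:
```python
from h import *
p=cam("top")
c=ray(p,220+171/3,180+379/3,.064);a=ray(p,220+138/3,180+399/3,.064);b=ray(p,220+203/3,180+361/3,.064)
yaw=np.arctan2(*(a-b)[[1,0]])-np.pi/2;print("c",c,"rib yaw",yaw,"S",S[2], "tcp err?")
R=down(yaw);d=(a-b)/np.linalg.norm(a-b);g=c+d*.009
ctrl.reach([g[0],g[1],.20],R)
p=cam("wrist");print(find(p,"filler_grip"),find(p,"mat"))
print(ctrl.movel([g[0],g[1],.049],max_force=8,max_speed=.08))
ctrl.grip(0,grip_force=50);o=ctrl.observe();print("opening",o["opening"],o["grip_force"],o["tcp_pos"])
ctrl.movel([g[0],g[1],.12],max_speed=.05)
o=ctrl.observe();print(o["force"],o["opening"])
t=np.array([.341,.3185,0])+d*.009
R2=down(yaw)
ctrl.movel([t[0],t[1],.12],max_speed=.1)
print(ctrl.movel([t[0],t[1],.057],max_speed=.1,max_force=15),ctrl.movel([t[0],t[1],.045],max_speed=.02,max_force=6))
o=ctrl.observe();print(o["tcp_pos"],o["force"])
ctrl.grip(.035);ctrl.movel([t[0],t[1],.2],max_speed=.15)
ctrl.reach([.40,.2,.36],down(S[2]))
p=cam("top");print(find(p,"filler"),find(p,"bottle"))
cv2.imwrite("pics/t3.png",cv2.resize(p["color"][180:360,220:420],None,fx=3,fy=3));print(ctrl.observe()["time"])
p=cam("wrist");print(find(p,"filler"),find(p,"mat"),find(p,"bottle"))
```

```text
c [0.35127212 0.25976242 0.064     ] rib yaw 0.5356706146632342 S 0.5128895188382852 tcp err?
[(0.85, array([0.3495, 0.2673, 0.0321])), (0.52, array([0.3956, 0.2309, 0.1212]))] [(0.89, array([0.3335, 0.3262, 0.0007]))]
False
opening 0.010913324820997277 49.52570199966431 [0.34701747 0.26756449 0.0493791 ]
[-0.40709168  0.03855226 -2.02469537] 0.010584105744068031
False True
[0.33665579 0.32672533 0.05070139] [-1.11554483  1.02685345  6.28879314]
[] [(0.77, array([0.6277, 0.2915, 0.0825]))]
26.0833
[(0.74, array([0.3348, 0.319 , 0.0287]))] [(0.73, array([0.3486, 0.309 , 0.0037]))] [(0.97, array([0.6282, 0.2905, 0.077 ])), (0.61, array([0.42  , 0.1963, 0.0702]))]
```

View pics/t3.png

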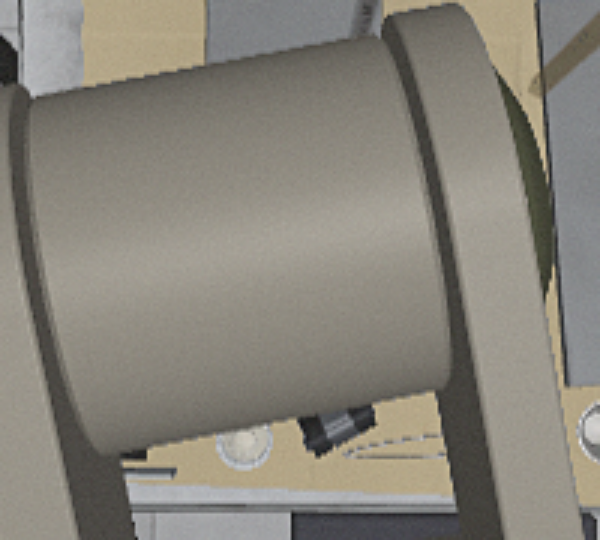

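The arm blocks the top view here, but the wrist view puts the filler at (0.335, 0.319), about 6 mm from the mat's middle. Next is the near bottle.

```bash
cat >> h.py <<'E'
def place(ys,xs,Zg):
    """held bottle: carry over and set down in channel at (xs,ys); Zg = tcp z at grasp on bench"""
    R=down(S[2]);g=Tw((xs,ys,0))
    ctrl.reach([.40,.24,.24],R);ctrl.reach([g[0]-.06,g[1]-.01,.22],R);ctrl.reach([g[0],g[1],.20],R)
    ctrl.movel([g[0],g[1],Zg+.048],max_speed=.1,max_force=15)
    print("down",ctrl.movel([g[0],g[1],Zg+.034],max_speed=.02,max_force=5))
    o=ctrl.observe();print(o["tcp_pos"],o["force"],o["opening"])
    ctrl.grip(.066);ctrl.movel([g[0],g[1],.22],max_speed=.12)
E
python3 - <<'E'
from h import *
R=down(S[2])
ctrl.reach([.43,.27,.30],R)
p=cam("wrist");b=find(p,"bottle");print(b)
g=np.array([.491,.3135])
for c,x in b:
    if np.hypot(*(x[:2]-g))<.02:g=(g+x[:2])/2
print(g)
ctrl.grip(.08);ctrl.reach([g[0],g[1],.20],R)
print(ctrl.movel([g[0],g[1],.036],max_speed=.1,max_force=10))
ctrl.grip(.03,grip_force=25);o=ctrl.observe();print(o["opening"],o["grip_force"],o["tcp_pos"])
Z=o["tcp_pos"][2]
ctrl.movel([g[0],g[1],.22],max_speed=.12);o=ctrl.observe();print(o["opening"],o["force"])
place(-.070,-.001,Z)
g=Tw((-.02,-.0,0));ctrl.reach([g[0]-.05,g[1]+.06,.33],R)
p=cam("wrist");cv2.imwrite("pics/w4.png",p["color"]);print([(c,Ts(x)) for c,x in find(p,"bottle")],find(p,"filler"),find(p,"bottle"),ctrl.observe()["time"])
E
```

```text
[(0.96, array([0.488 , 0.3209, 0.1006])), (0.61, array([0.6276, 0.2962, 0.0748]))]
[0.4895 0.3172]
False
0.047294537468675533 25.654413691856917 [0.48975425 0.31729837 0.03644629]
0.04719760664823816 [-0.58161093 -0.0326544  -0.84486619]
down True
[0.48526572 0.09188212 0.07617648] [1.06308564 0.14375582 3.35340381] 0.04732934602411791
[(0.66, array([0.2223, 0.0374, 0.071 ])), (0.62, array([-0.0073, -0.0596,  0.1153]))] [(0.86, array([0.3345, 0.3159, 0.028 ])), (0.48, array([0.4035, 0.241 , 0.1204]))] [(0.66, array([0.6269, 0.295 , 0.071 ])), (0.62, array([0.4744, 0.0978, 0.1153]))] 37.8583
```

View pics/w4.png

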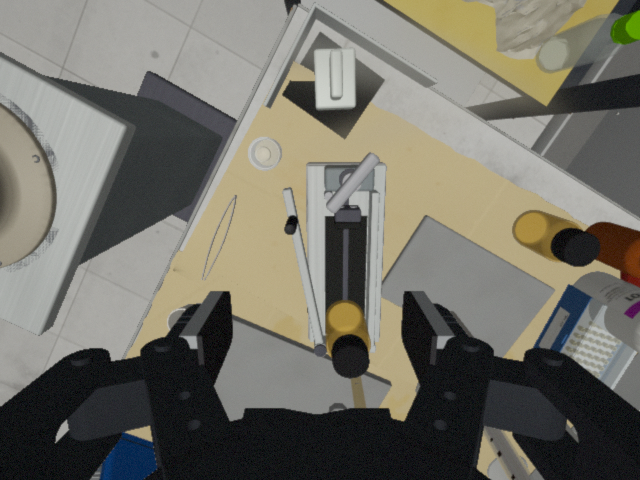

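The first bottle stands in the channel against the end wall, with its base at about (345,315). The filler is on the mat at (335,80) and the far bottle at (555,238). I'll fetch the second bottle next.

Run:
```python
from h import *
R=down(S[2]-1.2)
ctrl.reach([.46,.29,.30],R)
print(np.round(ctrl.observe()["joints"],2))
p=cam("wrist");b=find(p,"bottle");print(b)
g=np.array([.628,.290])
for c,x in b:
    if np.hypot(*(x[:2]-g))<.02:g=(g+x[:2])/2
ctrl.grip(.075);ctrl.reach([g[0],g[1],.19],R)
print(g,ctrl.movel([g[0],g[1],.036],max_speed=.1,max_force=10))
ctrl.grip(.03,grip_force=25);o=ctrl.observe();print(o["opening"],o["grip_force"],o["tcp_pos"])
Z=o["tcp_pos"][2]
ctrl.movel([g[0],g[1],.21],max_speed=.12);o=ctrl.observe();print(o["opening"],o["force"])
ctrl.movel([.46,.29,.24],max_speed=.2)
place(-.017,-.003,Z)
g=Tw((-.02,-.0,0));ctrl.reach([g[0]-.05,g[1]+.04,.38],down(S[2]))
p=cam("wrist");cv2.imwrite("pics/w5.png",p["color"]);print([(c,Ts(x)) for c,x in find(p,"bottle")],find(p,"filler"),ctrl.observe()["time"])
```

```text
[ 0.34  0.33  1.18 -0.    1.63  1.03]
[(0.89, array([0.633 , 0.2962, 0.0937])), (0.7, array([0.5015, 0.1047, 0.0958]))]
[0.6305 0.2931] False
0.04730157015081069 25.644235527375375 [0.63075666 0.29312798 0.03652694]
0.047243599926492894 [-0.9598644   0.23650508 -2.10612902]
down True
[0.45745562 0.13696901 0.07627884] [ 0.0628049  -0.35207387  4.23294446] 0.04737045804723394
[(0.87, array([-0.0067, -0.0611,  0.1288])), (0.82, array([-0.0046, -0.005 ,  0.1329]))] [(0.95, array([0.3378, 0.3193, 0.0284])), (0.73, array([0.4073, 0.1355, 0.0611]))] 51.3417
```

View pics/w5.png

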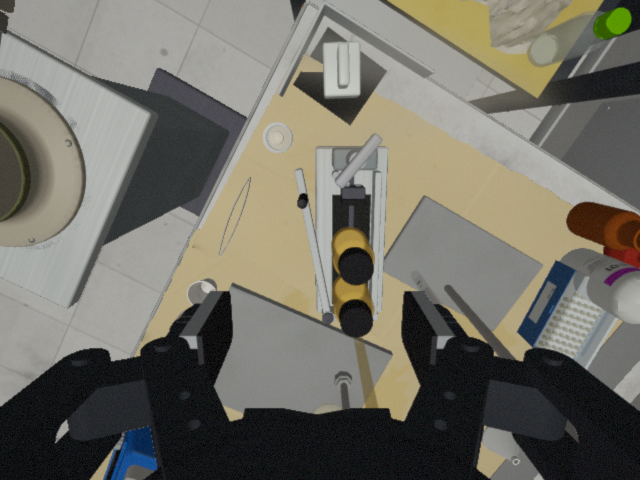

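Both bottles are in the row. Before shutting the bar, I'll check the part of the bench hidden behind the titration stand for a third bottle.

Run:
```python
from h import *
p=cam("scene");print(find(p,"bottle"))
ctrl.reach([.33,.05,.34],down(S[2]-1.2))
ctrl.reach([.34,-.05,.34],down(-2.0))
print(np.round(ctrl.observe()["joints"],2))
p=cam("wrist");cv2.imwrite("pics/w6.png",p["color"]);print(find(p,"bottle"))
p=cam("top");print(find(p,"bottle"),ctrl.observe()["time"])
```

```text
[(0.82, array([0.4622, 0.1567, 0.111 ])), (0.76, array([0.4964, 0.1042, 0.1133]))]
[-0.49 -0.07  1.54  0.    1.67  1.5 ]
[(0.85, array([0.4526, 0.127 , 0.1164])), (0.65, array([0.4803, 0.0767, 0.1275]))]
[(0.73, array([0.481 , 0.0932, 0.1411])), (0.63, array([0.4495, 0.1499, 0.14  ]))] 53.4167
```

View pics/w6.png

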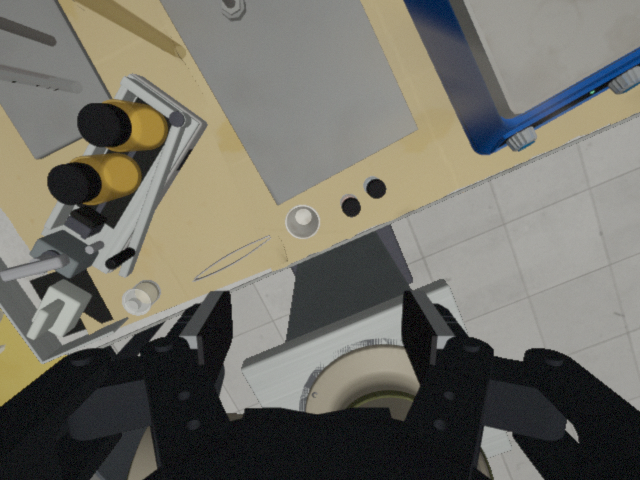

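There is no third bottle: only the two in the channel show, at (125,125) and (100,180). Now I'll shut the bar by pushing the post with closed fingers.

Run:
```python
from h import *
R=down(S[2]);ctrl.grip(0)
a=Tw((-.097,.056,.082));b=Tw((-.03,.0565,.082))
ctrl.reach([.33,.05,.34],down(S[2]-1.2))
ctrl.reach([a[0],a[1],.2],R);ctrl.movel(a,max_speed=.1,max_force=10)
print(ctrl.movel(b,max_speed=.03,max_force=9))
o=ctrl.observe();print(Ts(o["tcp_pos"]),o["force"])
ctrl.movel(a,max_speed=.08);ctrl.movel([a[0],a[1],.2])
ctrl.reach([.36,.23,.38],R)
p=cam("wrist");im=p["color"]
for X in[(-.0305,.057,.109),(-.0305,.057,.064)]:print(proj(p,Tw(X)))
cv2.imwrite("pics/w7.png",cv2.resize(im[60:400,200:460],None,fx=2.3,fy=1.76*1.0 if 0 else 1.76))
cv2.imwrite("pics/w7.png",cv2.resize(im[80:380,220:460],None,fx=2,fy=2,interpolation=cv2.INTER_CUBIC));print(find(p,"filler"),ctrl.observe()["time"])
```

```text
True
[-0.0515  0.0567  0.0814] [-0.7634018  -2.39930147  1.95595181]
[327.55809664 247.71107085]
[326.61765046 237.36277886]
[(0.71, array([0.3354, 0.3197, 0.0291])), (0.33, array([0.4239, 0.1969, 0.0727]))] 61.2167
```

View pics/w7.png

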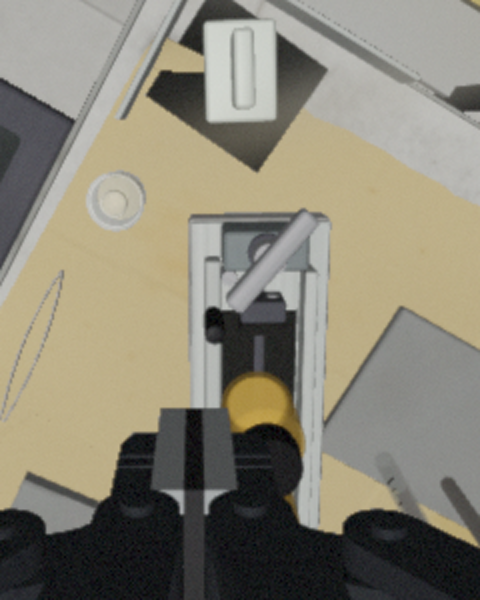

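The filler is on the mat. The post is at crop (213,325), which matches its shut position to within 1 px, and the bar is parallel to the fence. Next is the T-handle, whose cross bar runs from (306,217) to (235,302) in the crop.

Run:
```python
from h import *
p=cam("wrist")
a=ray(p,220+306/2,80+217/2,.12);b=ray(p,220+235/2,80+302/2,.12)
c=(a+b)/2;ba=np.arctan2(*(a-b)[[1,0]]);print("centre",c,"S",Tw((0,.1,.12)),"bar",ba,np.linalg.norm(a-b))
c=(c+Tw((0,.1,.12)))/2
y=ba+np.pi/2; y=y if y<3.3 else y-np.pi
ctrl.grip(.045)
R=down(y)
ctrl.reach([c[0],c[1],.20],down(1.7));ctrl.reach([c[0],c[1],.20],R)
print(y,np.round(ctrl.observe()["joints"],2))
f0=np.array(ctrl.observe()["force"])
print(ctrl.movel([c[0],c[1],.094],max_speed=.08,max_force=10))
ctrl.grip(0,grip_force=30);o=ctrl.observe();print(o["opening"],o["grip_force"],o["tcp_pos"],np.array(o["force"])-f0,o["ft_torque"])
q=list(o["joints"])
for k in range(4):
    q[5]+=.2;ctrl.set_joints(q);o=ctrl.observe();print(o["joints"][5].round(3),(np.array(o["force"])-f0).round(1),np.round(o["ft_torque"],3),round(o["time"],1))
```

```text
centre [0.39972902 0.24090441 0.12      ] S [0.40248143 0.24041156 0.12      ] bar 1.4101197004814625 0.05861063192698101
2.980916027276359 [ 0.29  0.27  1.57 -0.    1.31 -2.69]
False
0.011881532186892734 34.74729962646961 [0.40130396 0.24067245 0.09427551] [-0.03381823 -0.07809261  4.23814475] [-0.09847777 -0.00050792 -0.05401404]
-2.498 [ 2.2 -0.1  0.7] [-0.162 -0.191 -0.094] 66.2
-2.3 [ 3.5 -1.9 -0.5] [-0.316 -0.493 -0.155] 66.5
-2.099 [ 5.  -3.3 -0.8] [-0.506 -0.556 -0.12 ] 66.8
-1.899 [ 5.  -4.6 -0.5] [-0.66  -0.666 -0.097] 67.1
```

```bash
cat >> h.py <<'E'
def turn(total,f0,lim=.35,step=.4):
    """turn handle clockwise, trimming the axis position so the side force stays small"""
    done=0
    while done<total-1e-6:
        o=ctrl.observe();F=np.array(o["force"])-f0
        if np.hypot(F[0],F[1])>3:
            t=np.array(o["tcp_pos"]);t[:2]+=np.clip(F[:2]*.00015,-.001,.001);ctrl.movel(t,max_speed=.02)
        d=min(step,total-done);q=list(ctrl.observe()["joints"]);q[5]+=d;ctrl.set_joints(q);done+=d
        o=ctrl.observe();F=np.array(o["force"])-f0
        print(round(done,2),"j6",round(o["joints"][5],2),"F",F.round(1),"T",np.round(o["ft_torque"],3),np.round(o["tcp_pos"],4),round(o["time"],1))
        if np.linalg.norm(F)>25: print("stop");break
    return done
E
python3 - <<'E'
from h import *
f0=np.zeros(3)
o=ctrl.observe();print(o["force"])
turn(1.2,f0)
E
```

```text
[ 4.75352208 -4.56760013 -0.78705809]
0.4 j6 -1.51 F [ 1.6 -3.  -0.1] T [-0.515 -0.277 -0.109] [0.4021 0.24   0.0943] 67.8
0.8 j6 -1.11 F [ 0.5 -2.9  1.4] T [-0.525 -0.056 -0.093] [0.4021 0.2396 0.0943] 68.6
1.2 j6 -0.71 F [-1.1 -4.5  3.4] T [-0.771  0.098 -0.158] [0.4019 0.2393 0.0943] 69.0
```

Run:
```python
from h import *
f0=np.zeros(3)
turn(3.3,f0)
ctrl.grip(.045);o=ctrl.observe();t=np.array(o["tcp_pos"]);t[2]=.2;ctrl.movel(t)
R=Ro.from_rotvec(ctrl.observe()["orientation"]).as_matrix();print("yaw",np.arctan2(R[1,1],R[0,1]),t)
q=list(ctrl.observe()["joints"]);q[5]-=np.pi;ctrl.set_joints(q)
print(np.round(ctrl.observe()["force"],1))
ctrl.reach([.36,.23,.38],down(S[2]))
p=cam("wrist");im=p["color"]
cv2.imwrite("pics/w8.png",cv2.resize(im[80:380,220:460],None,fx=2,fy=2,interpolation=cv2.INTER_CUBIC));print(find(p,"filler"),ctrl.observe()["time"])
json.dump([*map(float,t[:2]),list(map(float,q))],open("hd.json","w"))
```

```text
0.4 j6 -0.32 F [-2.3 -1.1  2.7] T [-0.282  0.254 -0.113] [0.4017 0.239  0.0943] 69.8
0.8 j6 0.08 F [-2.4 -2.1  4.1] T [-0.395  0.462 -0.114] [0.4013 0.2388 0.0943] 70.2
1.2 j6 0.48 F [-3.9  1.5  3.6] T [ 0.136  0.515 -0.133] [0.4009 0.2388 0.0943] 70.9
1.6 j6 0.88 F [-2.1  1.2  2.9] T [ 0.093  0.305 -0.126] [0.4006 0.2389 0.0943] 71.7
2.0 j6 1.27 F [-3.4  3.1  2.8] T [ 0.553  0.54  -0.104] [0.4004 0.2392 0.0943] 72.1
2.4 j6 1.67 F [-0.8  2.5  1.3] T [ 0.41   0.181 -0.101] [0.4002 0.2395 0.0943] 72.8
2.8 j6 2.07 F [-1.5  5.6  1. ] T [ 0.825  0.164 -0.099] [0.4002 0.2399 0.0943] 73.3
3.2 j6 2.47 F [0.4 3.6 0.3] T [ 0.531 -0.089 -0.101] [0.4004 0.2402 0.0943] 74.0
3.3 j6 2.57 F [ 0.4 -1.5  1.4] T [ 0.031 -0.077 -0.149] [0.4004 0.2404 0.0943] 74.5
yaw -2.286288264030178 [0.40030103 0.24033359 0.2       ]
[-0.   0.4  0.5]
[(0.88, array([0.3401, 0.3195, 0.0301]))] 79.3083
```

View pics/w8.png

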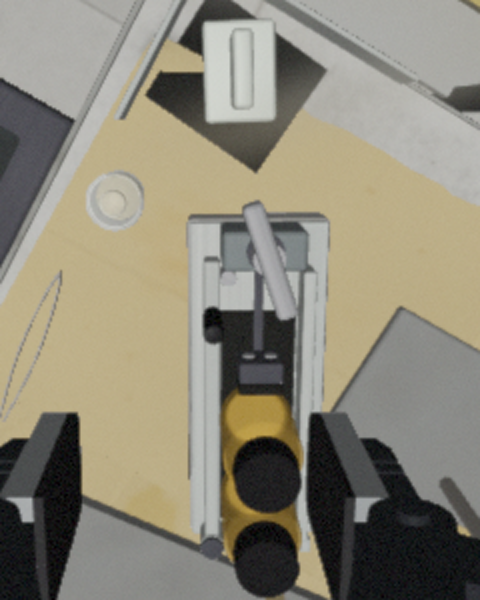

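The jaw has advanced about 40 mm and its pad is just short of bottle 2. The row is straight, and the bar and filler are in place. I'll regrip and keep turning.

Run:
```python
from h import *
x,y,q=json.load(open("hd.json"))
ctrl.set_joints(q)
print(ctrl.movel([.4012,.2395,.094],max_speed=.1,max_force=10))
f0=np.zeros(3)
ctrl.grip(0,grip_force=30);print(ctrl.observe()["opening"])
turn(3.1,f0)
ctrl.grip(.045);o=ctrl.observe();t=np.array(o["tcp_pos"]);t[2]=.2;ctrl.movel(t)
q=list(ctrl.observe()["joints"]);q[5]-=np.pi;ctrl.set_joints(q)
print(ctrl.movel([.4012,.2395,.094],max_speed=.1,max_force=10))
ctrl.grip(0,grip_force=30);print(ctrl.observe()["opening"])
turn(1.2,f0,step=.2)
```

```text
False
0.011193446894451613
0.4 j6 -0.17 F [-0.5 -1.1  2.2] T [-0.132  0.188 -0.143] [0.4012 0.2395 0.0944] 82.1
0.8 j6 0.22 F [-1.5 -1.4  2.1] T [-0.202  0.18  -0.055] [0.4012 0.2395 0.0944] 82.6
1.2 j6 0.62 F [-1.6 -0.9  2.2] T [-0.067  0.266 -0.054] [0.4011 0.2395 0.0944] 83.1
1.6 j6 1.01 F [-3.3  0.5  4.1] T [ 0.008  0.329 -0.102] [0.401  0.2395 0.0944] 83.5
2.0 j6 1.41 F [-0.2  0.   1.3] T [ 0.025 -0.    -0.097] [0.4009 0.2396 0.0944] 84.2
2.4 j6 1.8 F [0.3 0.7 1.6] T [ 0.103 -0.026  0.81 ] [0.4009 0.2397 0.0944] 84.7
2.8 j6 2.2 F [-1.   1.5  4.3] T [0.158 0.075 2.281] [0.4009 0.2397 0.0945] 85.2
3.1 j6 2.49 F [-0.   1.1  3.8] T [0.185 0.068 3.398] [0.4009 0.2398 0.0946] 85.6
False
0.03484156388989391
0.2 j6 -0.45 F [-0.3 -0.1  6.2] T [-0.032  0.024  1.316] [0.4019 0.2397 0.0945] 91.2
0.4 j6 -0.26 F [-0.3 -0.7  5.1] T [1.000e-03 7.300e-02 2.211e+00] [0.4018 0.2395 0.0945] 91.6
0.6 j6 -0.07 F [-0.2  0.4  5.5] T [-0.015  0.045  3.078] [0.4018 0.2394 0.0945] 91.9
0.8 j6 0.12 F [ 0.4 -0.   5.1] T [0.142 0.104 4.08 ] [0.4018 0.2392 0.0946] 92.2
1.0 j6 0.31 F [0.9 2.1 5.7] T [0.29  0.197 7.331] [0.4018 0.2391 0.0947] 92.5
1.2 j6 0.49 F [2.  2.1 5.5] T [ 0.563  0.341 14.199] [0.4017 0.2389 0.0947] 92.8
```

The torque rose far too high and the grip slipped on the bar, so something is blocking it. I'll let go and look.

Run:
```python
from h import *
ctrl.grip(.06);o=ctrl.observe();print(o["force"],o["ft_torque"]);t=np.array(o["tcp_pos"]);t[2]=.2;ctrl.movel(t)
ctrl.reach([.36,.23,.38],down(S[2]))
p=cam("wrist");im=p["color"]
cv2.imwrite("pics/w9.png",cv2.resize(im[130:400,260:460],None,fx=2.2,fy=2.2,interpolation=cv2.INTER_CUBIC));print(find(p,"filler"),ctrl.observe()["time"])
p=cam("scene");cv2.imwrite("pics/s9.png",cv2.resize(p["color"][185:300,240:410],None,fx=4.5,fy=4.5,interpolation=cv2.INTER_CUBIC))
```

```text
[-5.52691853 54.43382004 -8.24262234] [8.26491807 0.2974656  3.58349947]
[(0.74, array([0.3369, 0.3186, 0.0292]))] 94.85
```

View pics/w9.png

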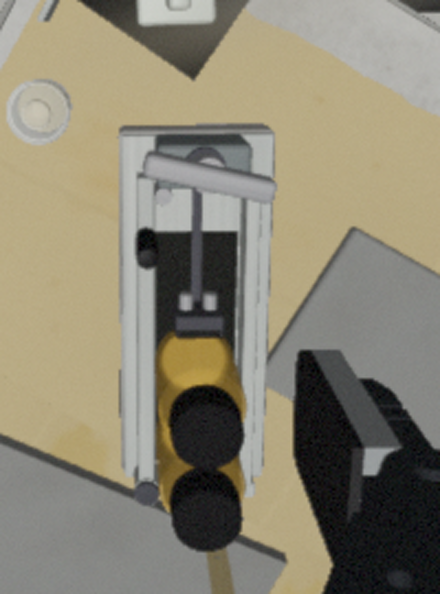

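View pics/s9.png

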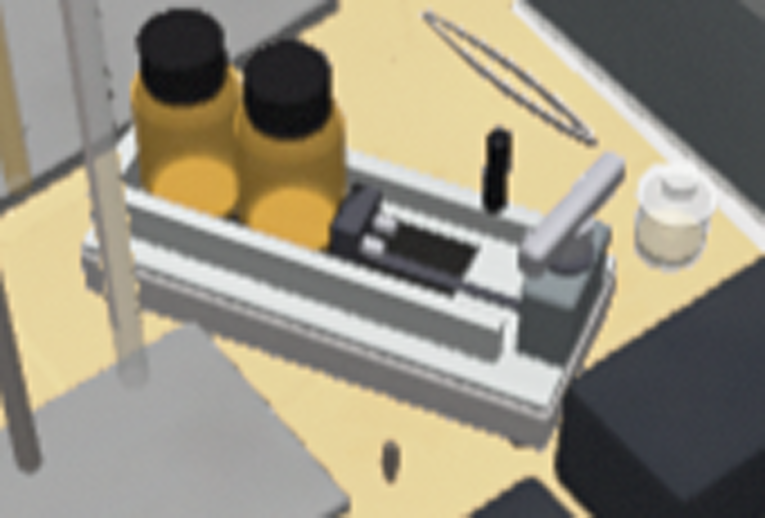

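Both views show the row upright and clamped. The two silver pins of the sprung pad stick out behind the jaw at (185,300) in the wrist crop, so the resistance was the pad spring and then its end stop. The post at (147,247) still matches the shut position, the filler is on the mat, and the hand is clear of everything. I'll hand the job in.

Run:
```python
from h import *
ctrl.hold(.5);print(ctrl.sign_off(),ctrl.observe()["time"])
```

```text
the job is handed in; nothing more can be done
the job is handed in; nothing more can be done
```

The job is handed in, result not shown: both yellow bottles (no third found) stand clamped in the channel, bar shut, pad pushed in and probably bottomed because I over-turned the T-handle until the grip slipped; the filler is on the mat, put back after being knocked off once.

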